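Set and lock the dough-strip fence

TASK

Set the cutting board's metal fence for today's strip width: slide it along its slotted bolt holes, away from the cutting groove, until its flange presses the spring plunger of the index stop in a little, without driving the plunger fully home. Then turn the clamp lever clockwise until the fence is firmly locked there, without overtightening it. Leave the other things on the table alone.

Things in the scene. Friction and masses are not known exactly. Their poses are not given: they have to be found in the camera images.
- board: Wooden dough-cutting board, 250 x 210 x 16 mm, fixed to the table. Origin: centre of its underside. Its x axis points from the dark cutting groove (x = -100 mm, edge nearer the robot) to the index stop at the far edge; y left, z up. Two 10 mm upright bolts at x = 0: a plain guide bolt with a flat head at y = +55 mm (top 35 mm over the table), the clamp bolt at y = -55 mm.
- fence: Loose grey metal angle, 0.7 to 1 kg. Flange 96 (x) x 170 (y) x 8 mm flat on the board, far edge at x = +48 mm. Slots of 72 x 12 mm along x at y = +-55 mm run on the bolts: it slides along the board's x only, its origin from -31 to +31 mm of the board's (hard ends). Origin: centre of the flange's underside, 16 mm over the table; axes as the board's. Unclamped, a level push near the board slides it with 2 to 6 N.
- rail_top (a point): Middle of the top edge of the fence's upright rail (x = -45 mm, y = 0, z = 44 mm of the fence; 60 mm over the table). The rail is 6 mm thick, 170 mm long, stands 36 mm over the flange along its edge nearer the groove; push it level, low down, with shut fingers, or pinch it here from above; bearing down on it adds friction.
- index_stop: Metal block 30 x 36 x 26 mm fixed on the board at x = 105 mm, y = 0 of the board. Origin: centre of its underside, 16 mm over the table. A 13 mm sleeve with an 8 mm round-nosed spring plunger points from it to the groove, 7.5 mm over the board. The sleeve's setting for today is not measured: the free nose tip is 36 to 62 mm before the origin, to be seen or felt.
- stop_front (a point): Middle of the stop block's front face, on the plunger's line (15 mm before the block's origin). The flange's far edge meets the plunger, which yields 8 mm: 0.8 N at first touch, 8 N at full travel, then rigid; over 13 N of fence on stop is ramming. Pressed in 2 to 6 mm is right; the fence's friction then keeps it a little pressed in when let go.
- clamp_washer: Square steel washer 28 x 28 x 4 mm on the clamp bolt, under the lever's hub and above the flange. Origin: centre of its underside. It carries the lever and comes down 3 mm per radian of lever turn. It hangs clear of the flange by an unmeasured amount: it first bites at a lever reading of 0.5 to 1.1 rad.
- clamp_lever (a joint): Turn of the black clamp lever about the upright clamp bolt, rad, growing clockwise from above; at 0 the arm points along the board's +x, at 1.57 to its -y; end at 2.2. It stays where left. Pushed square to the arm at the post it turns at about 6 N; after the bite this rises: 7.5 N is just locked (30 N on the fence), 8.5 to 9.5 N right, 12 N (130 N on the fence) too much.
- lever_grip (a point): Middle of the upright black handle post at the end of the lever, 55 mm from the bolt's axis. The post is 15 mm thick and 34 mm tall, its top 15 mm above this point; the arm (10 mm thick) lies 16 mm below this point, over the rail's height.
- pepper_shaker: Glass shaker with a dome lid and dark contents, 58 x 58 x 83 mm, upright, to leave alone. Origin: centre of its underside.
- garlic_b: Garlic bulb, 53 mm, to leave alone. Origin: centre of its underside.
- lemon: Lemon, 71 x 53 x 51 mm, to leave alone. Origin: centre of its underside.
Things that resemble listed ones, but are neither listed nor needed, are in the scene too. Of the things that look like the fence, the largest one is meant.

How it is judged:
By the outcome, as a careful person would: the job done as asked, in the order asked, and still so for the second after the job is handed in, with the robot touching nothing.
It also fails if it takes over 70 s, if anything falls off the work surface, if the arm or the gripper's body presses on something with over 40 N, if the wrist force passes 120 N, or if a joint passes its speed limit or range.

ROBOT

A 7-joint arm with a two-finger parallel gripper is mounted at the origin on a cart in front of the work surface, level with it; the furniture and walls round the work are solid. World frame = base frame: x ahead of the robot, y to its left, z up, the work surface at z = 0. Lengths are in m, angles in degrees, forces in N, time in s.
With the tool pointing down it reaches from about 0.425 to 0.875 m from the base axis. Payload 4.7 kg.
Tool frame: the origin (TCP) lies midway between the tips of the shut fingers; the grasp point (between the pads) lies 19 mm behind it; z points along the fingers, y is the line along which they close (so a half turn about z gives the same grasp; the last joint's range is limited). The gripper opens to 87 mm and grips with 3 to 60 N. Pads are 19 mm wide; open, the fingers measure 117 mm over their backs; the gripper's body (75 mm by 190 mm) begins 51 mm behind the grasp point.
Start: joints at [-64.223, 18.392, -4.016, 83.108, 1.295, 78.541, -3.26], TCP at [0.274, 0.589, 0.223] pointing down, gripper open.
Joint ranges: [-163.93, 163.93], [-17.29, 119.83], [-79.2, 71.16], [3.27, 140.29], [-89.18, 269.18], [5.43, 117.66], [-154.24, 154.24]. Speed limits (degrees/s): [147.25, 147.25, 180, 180, 180, 180, 180].

INTERFACE

Orientations are given as [roll, pitch, yaw] about the fixed x, y, z axes, in that order (R = Rz(yaw) Ry(pitch) Rx(roll)).
In Python, from plant import bot gives the robot as it stands. Calls block until the motion is done:
- bot.move_ptp(position, orientation): joint-space move of the TCP to a pose.
- bot.servo_line(position, velocity=0.15, rot=None, force_limit=None): straight line of the TCP; rot=None keeps the orientation; velocity is the mean speed in m/s. With force_limit (N) it stops when the force on the tool has changed by that much, and returns True; else False.
- bot.move_joints(angles): joint-space move.
- bot.let_go() and bot.close_gripper(): open the fingers fully, or close them until they stop; the grip force is fixed at half the most.
- bot.dwell(seconds).
- bot.ik(position, orientation): joint angles nearest the present ones, or None.
- bot.state(): the state.
- bot.snapshot(name): name is "scene" or "top"; returns the picture (480x640x3 uint8, red, green, blue); there is no depth.
- bot.get_calibration(name): a dict with "fx", "fy", "cx", "cy" (pixels), "distortion" ([k1, k2, p1, p2, k3] as OpenCV has them; the pictures are not rectified), "cam_to_world" (4x4, takes a point from camera to world coordinates). Camera axes: x right, y up, looking along -z (the intrinsics and any distortion apply to the point x, -y, -z); pixel columns grow to the right and rows downward; lengths in m; the calibration is good to about 2 mm. A picture is of the moment at which its call begins. get_calibration takes no time and is no camera call.
A pose or a line that the arm cannot do raises bot.IKError and nothing moves.
- bot.sign_off(): hands the job in; it is judged then, once.
The state is a dict: "time_s": time; "qpos": joint angles; "qvel": joint speeds; "tau": joint torques, N m; "eef_pos": TCP position; "tcp_rot": TCP orientation; "force": force on the tool from outside, world axes, zero at the start; "ft_torque": the same for the moment, N m; "finger_gap": finger opening in m; "grip_force": force on a finger pad.
Only numpy, scipy, OpenCV 4.12 (cv2) and the standard library are available. Lean on these libraries where they do the work, as an engineer would, in place of code of your own. Each camera call takes 0.05 s, during which the arm holds its last target. There are 200 camera calls.

## Working session

There is one attempt and no reset: what is moved stays moved. The work goes in short steps, each a Python script; the robot and the scene stay as the last script left them, time stands still between calls to the robot, and variables do not carry over. Pictures are saved under pics/ and viewed, at most 10 in all, crops included, and the job is handed in when it is done.

```bash
mkdir -p pics; ls
python3 - <<'E'
from plant import bot
import cv2
for n in("scene","top"):
    cv2.imwrite(f"pics/{n}0.png",bot.snapshot(n)[:,:,::-1]); c=bot.get_calibration(n); print(n,c)
s=bot.state();print(s["time_s"],s["force"],s["tcp_rot"])
E
```

```text
pics
scene {'fx': 510.6648943111276, 'fy': 510.6648943111276, 'cx': 321.1749616837562, 'cy': 242.4758945109985, 'distortion': array([-0.11704432,  0.        ,  0.        ,  0.        ,  0.        ]), 'cam_to_world': array([[ 0.73266076,  0.50436361, -0.45697436, -0.00378047],
       [-0.68043678,  0.55725456, -0.47589194, -0.57617064],
       [ 0.01462847,  0.65960951,  0.7514661 ,  0.99870486],
       [ 0.        ,  0.        ,  0.        ,  1.        ]])}
top {'fx': 460.8215627379316, 'fy': 460.8215627379316, 'cx': 312.5343896074165, 'cy': 248.08510744411922, 'distortion': array([-0.11596688,  0.        ,  0.        ,  0.        ,  0.        ]), 'cam_to_world': array([[ 0.02944252,  0.99544985, -0.0906241 ,  0.45190938],
       [-0.99953665,  0.03002078,  0.00502414,  0.00120882],
       [ 0.00772189,  0.09043418,  0.9958725 ,  1.16747024],
       [ 0.        ,  0.        ,  0.        ,  1.        ]])}
0.1 [-0.02479109  0.16504637  0.1195618 ] [-1.79902551e+02  3.13786595e-03  1.55029520e+02]
```

View pics/scene0.png

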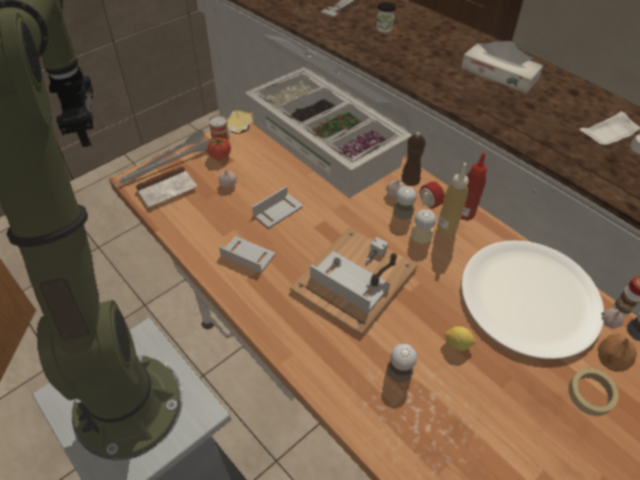

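View pics/top0.png

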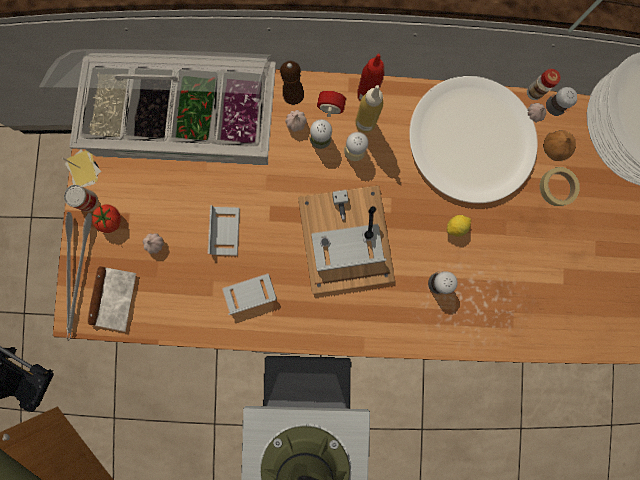

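The scene view shows the board around (355,280). In the top view its corners are near (300,193), (380,186), (394,284) and (314,295), with the fence rail at the bottom, the stop at (341,200) and the lever post at (372,210). I'll zoom in next.

Run:
```python
import cv2
a=cv2.imread("pics/top0.png")[180:300,292:402]; cv2.imwrite("pics/t1.png",cv2.resize(a,None,fx=5,fy=5,interpolation=2))
a=cv2.imread("pics/scene0.png")[225:335,285:425]; cv2.imwrite("pics/s1.png",cv2.resize(a,None,fx=5,fy=5,interpolation=2))
```

```text
(no output)
```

View pics/t1.png

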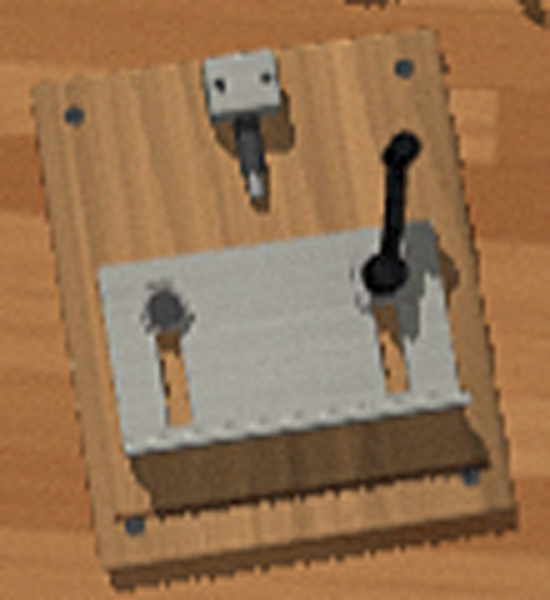

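View pics/s1.png

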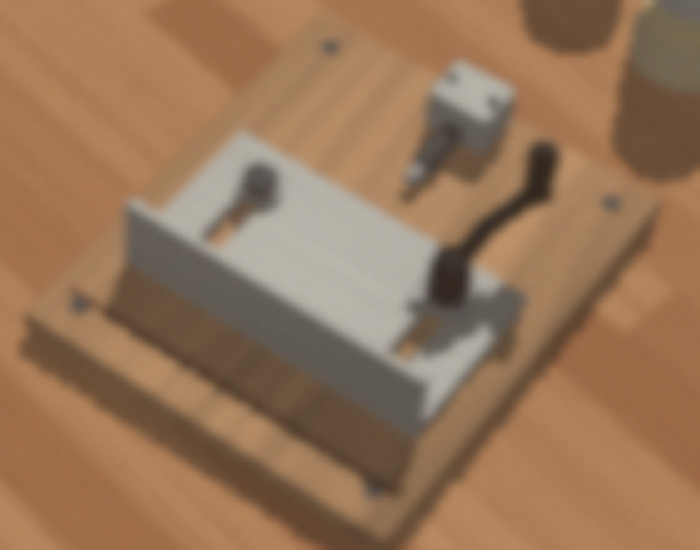

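```bash
cat > h.py <<'E'
import numpy as np, cv2
from plant import bot
def ray(n,p):
    c=bot.get_calibration(n); K=np.array([[c["fx"],0,c["cx"]],[0,c["fy"],c["cy"]],[0,0,1]])
    u=cv2.undistortPoints(np.array([[p]],float),K,c["distortion"])[0,0]
    T=c["cam_to_world"]; return T[:3,3],T[:3,:3]@np.array([u[0],-u[1],-1])
def onz(n,p,z):
    o,d=ray(n,p); return o+d*(z-o[2])/d[2]
def tri(p,q):
    o,d=ray("top",p);o2,d2=ray("scene",q)
    t=np.linalg.lstsq(np.c_[d,-d2],o2-o,rcond=None)[0]
    a,b=o+d*t[0],o2+d2*t[1]; return (a+b)/2,np.linalg.norm(a-b)
T=lambda u,v:(292+u/5-.4,180+v/5-.4)
S=lambda u,v:(285+u/5-.4,225+v/5-.4)
E
python3 - <<'E'
from h import *
np.set_printoptions(precision=4,suppress=True)
ct=np.array([onz("top",T(*p),.016) for p in[(35,85),(438,30),(517,508),(108,568)]])
cs=np.array([onz("scene",S(*p),.016) for p in[(328,15),(660,205),(385,545),(30,315)]])
for c in(ct,cs):
    o=c.mean(0); x=(c[0]+c[1]-c[2]-c[3])/2; y=(c[0]+c[3]-c[1]-c[2])/2
    print(o,np.linalg.norm(x),np.linalg.norm(y),np.degrees(np.arctan2(x[1],x[0])),np.degrees(np.arctan2(-y[0],y[1])))
o=(ct.mean(0)+cs.mean(0))/2
c=(ct+cs)/2; x=(c[0]+c[1]-c[2]-c[3]); y=(c[0]+c[3]-c[1]-c[2]); 
a=np.arctan2(x[1],x[0])*.5+.5*np.arctan2(-y[0],y[1]); R=np.array([[np.cos(a),-np.sin(a)],[np.sin(a),np.cos(a)]])
def show(l,p): print(l,p,"board",(p[:2]-o[:2])@R)
print("pose",o,np.degrees(a))
for l,p,z in[("fl",(100,268),.024),("fr",(432,222),.024),("railL",(130,450),.06),("railR",(468,398),.06),("nose",(258,203),.0235),("guide",(163,310),.035),("block",(241,85),.042)]: show(l,onz("top",T(*p),z))
for l,p,z in[("fl",(240,132),.024),("fr",(522,297),.024),("railL",(128,200),.06),("railR",(428,380),.06),("nose",(407,187),.0235),("guide",(260,175),.035),("block",(472,90),.042)]: show(l+" s",onz("scene",S(*p),z))
for l,p,q in[("post",(402,145),(543,150)),("hub",(384,273),(450,262))]:
    P,e=tri(T(*p),S(*q)); show(l,P); print(e)
E
```

```text
[ 0.5831 -0.0897  0.016 ] 0.24656677806507324 0.20750235063295946 10.251411826082789 9.834131901917404
[ 0.5808 -0.0893  0.016 ] 0.24563701179871839 0.2047229454361013 10.069012872331868 9.22489674014006
pose [ 0.5819 -0.0895  0.016 ] 9.845976415355175
fl [ 0.5932 -0.0011  0.024 ] board [0.0262 0.0852]
fr [ 0.6217 -0.1672  0.024 ] board [ 0.0259 -0.0834]
railL [ 0.5011 -0.0181  0.06  ] board [-0.0674  0.0842]
railR [ 0.531  -0.1808  0.06  ] board [-0.0658 -0.0812]
nose [ 0.6286 -0.0794  0.0235] board [0.0477 0.002 ]
guide [ 0.5719 -0.0329  0.035 ] board [-0.0002  0.0575]
block [ 0.6847 -0.0684  0.042 ] board [0.1049 0.0033]
fl s [0.5908 0.0011 0.024 ] board [0.0243 0.0877]
fr s [ 0.6192 -0.1638  0.024 ] board [ 0.024  -0.0796]
railL s [ 0.5007 -0.0152  0.06  ] board [-0.0674  0.0871]
railR s [ 0.5307 -0.1817  0.06  ] board [-0.0662 -0.0821]
nose s [ 0.6276 -0.0797  0.0235] board [0.0467 0.0019]
guide s [ 0.5723 -0.0319  0.035 ] board [0.0004 0.0584]
block s [ 0.685  -0.0677  0.042 ] board [0.1053 0.0039]
post [ 0.6475 -0.142   0.0912] board [ 0.0557 -0.0629]
0.0015298932679243572
hub [ 0.5913 -0.1396  0.0527] board [ 0.0006 -0.051 ]
0.0006015225083142008
```

```bash
cat >> h.py <<'E'
np.set_printoptions(precision=4,suppress=True)
A=np.radians(9.85); R=np.array([[np.cos(A),-np.sin(A)],[np.sin(A),np.cos(A)]])
O=np.array([.5819,-.0895])+R@[0,.003]
W=lambda x,y,z:np.r_[O+R@[x,y],z]
B=lambda p:(np.array(p)[:2]-O)@R
def F(): # force in board axes
    f=np.array(bot.state()["force"]); return np.r_[f[:2]@R,f[2]]
E
python3 - <<'E'
from h import *
for yaw in(9.85,189.85): print(yaw,bot.ik(W(-.1,0,.25),[180,0,yaw]))
P=lambda r:W(.055*np.cos(r),-.055-.055*np.sin(r),.079)
for k in(-90,90,0,180):
  for r in(.1,1.0,1.6):
    q=bot.ik(P(r),[180,0,9.85-np.degrees(r)+k]); print(k,r,None if q is None else np.round(q,0))
bot.close_gripper(); print(bot.state()["finger_gap"],bot.state()["time_s"])
E
```

```text
9.85 [-28.5197  -3.1142  36.5598 103.4708   1.8889  79.0373 -72.5097]
189.85 [ 10.842   -1.2142  -1.7797 102.2828  -0.0384  78.9308 108.92  ]
-90 0.1 [ -33.   39.   61.   93.  -35.   70. -141.]
-90 1.0 [ 60.  43. -68.  90.  41.  75. 119.]
-90 1.6 [-18.  27.  42.  97. -20.  64. 129.]
90 0.1 [-20.  30.  39.  92. -20.  66.  28.]
90 1.0 [-22.  31.  47.  93. -25.  66. -16.]
90 1.6 [-23.  29.  50.  97. -24.  65. -48.]
0 0.1 [-21.  30.  41.  92. -21.  66. -61.]
0 1.0 [-30.  38.  61.  94. -35.  70. -99.]
0 1.6 [ -30.   34.   61.   97.  -32.   68. -132.]
180 0.1 [-18.  29.  37.  92. -19.  65. 117.]
180 1.0 [-22.  31.  48.  93. -25.  66.  74.]
180 1.6 [-24.  30.  51.  97. -25.  66.  43.]
0.0004037977997977748 1.625
```

Run:
```python
from h import *
r=[180,0,9.85]
bot.move_ptp(W(-.105,0,.22),r)
bot.servo_line(W(-.105,0,.06),.15)
bot.servo_line(W(-.105,0,.030),.08)
bot.dwell(.3); print(bot.state()["time_s"],F(),B(bot.state()["eef_pos"]),bot.state()["eef_pos"])
f0=F()
x=-.105
for i in range(14):
    x+=.002; bot.servo_line(W(x,0,.030),.02); f=F()-f0
    print(round(x,4),B(bot.state()["eef_pos"]),f,round(bot.state()["time_s"],2))
    if f[0]<-2.0 and i>8 or abs(f[0])>9: break
```

```text
6.225 [0.9444 0.105  0.1511] [-0.1047 -0.0001] [ 0.4783 -0.1045  0.0304]
-0.103 [-0.1027  0.    ] [-1.9925 -0.0649 -0.2688] 6.47
-0.101 [-0.1009  0.    ] [-1.3694 -1.0238 -0.1566] 6.72
-0.099 [-0.0989 -0.    ] [-1.1115 -0.3418  0.3195] 6.97
-0.097 [-0.0969 -0.    ] [-0.999  -0.47    0.3929] 7.22
-0.095 [-0.0949 -0.    ] [-0.7072  0.1063 -1.3546] 7.47
-0.093 [-0.0929 -0.    ] [-1.0953  0.0122  0.0159] 7.72
-0.091 [-0.0909 -0.    ] [-1.2272 -0.2942 -0.4099] 7.97
-0.089 [-0.0888 -0.    ] [-1.2433 -0.1145  0.1706] 8.22
-0.087 [-0.0869 -0.    ] [-0.9531 -0.6624  0.2194] 8.47
-0.085 [-0.0849 -0.    ] [-1.3672 -0.4818  0.0404] 8.72
-0.083 [-0.0829 -0.    ] [-1.2389  0.0142  0.5138] 8.97
-0.081 [-0.0809 -0.    ] [-1.0031 -0.5607  0.2757] 9.22
-0.079 [-0.0798  0.0001] [-3.9484  0.579   2.4274] 9.47
```

```bash
cat >> h.py <<'E'
def Fm(n=8):
    a=[]
    for _ in range(n): bot.dwell(.02); a.append(F())
    return np.mean(a,0)
E
python3 - <<'E'
from h import *
for x in list(np.arange(-.076,-.063,.004))+list(np.arange(-.063,-.0475,.001)):
    bot.servo_line(W(x,0,.030),.02); d=F(); f=Fm(5)
    print(round(x,4),B(bot.state()["eef_pos"]),d,f,round(bot.state()["time_s"],2))
    if f[0]<-8.5: break
E
```

```text
-0.076 [-0.076  0.   ] [-1.8281  0.4543 -0.3802] [-1.7208 -0.2156 -1.4747] 9.86
-0.072 [-0.0714  0.0001] [-1.5313  0.7427 -1.3745] [-0.7213  0.0116 -0.6102] 10.29
-0.068 [-0.0676 -0.    ] [-0.5859  0.0575  1.1517] [-0.8681 -0.2649 -0.3209] 10.72
-0.064 [-0.0636  0.    ] [-1.2816 -0.3042 -0.6456] [-1.0147 -0.4417 -0.9534] 11.16
-0.063 [-0.0632  0.    ] [-2.9106 -0.2832  1.2588] [-3.4004  0.2454  1.0482] 11.49
-0.062 [-0.062 -0.   ] [-2.8849  0.1468  1.0799] [-3.055  -0.5022  1.0179] 11.82
-0.061 [-0.0608 -0.    ] [-2.3328 -0.26   -0.6835] [-2.3929  0.1228 -0.1453] 12.16
-0.06 [-0.0598  0.    ] [-2.1821 -0.0918  0.2559] [-2.702  -0.3614 -0.3689] 12.49
-0.059 [-0.0589  0.    ] [-2.113  -0.0041  0.0196] [-2.2483  0.0496 -0.5521] 12.82
-0.058 [-0.0581  0.0001] [-2.6231  0.41    1.0108] [-3.5196  0.1602  0.5324] 13.16
-0.057 [-0.0574 -0.    ] [-5.2515 -0.5642  2.5772] [-4.7369 -0.1094  2.0917] 13.49
-0.056 [-0.0566 -0.    ] [-5.8931 -1.0298  2.6781] [-5.6091  0.4858  2.6531] 13.82
-0.055 [-0.0559 -0.0001] [-5.4312  0.5031  4.4746] [-6.3851  0.233   3.7342] 14.16
-0.054 [-0.0552 -0.0001] [-8.005   0.3761  3.3505] [-7.4158  0.6095  4.5325] 14.49
-0.053 [-0.0545 -0.0002] [-9.1025  0.667   5.6776] [-8.2666  0.6684  5.5859] 14.82
-0.052 [-0.0539 -0.0002] [-9.1272  0.2772  6.5108] [-9.2755  0.1011  5.8391] 15.16
```

Run:
```python
from h import *
print(B(bot.state()["eef_pos"]),Fm(5))
for x in np.arange(-.054,-.0641,-.001):
    bot.servo_line(W(x,0,.030),.02); f=Fm(5)
    print(round(x,4),B(bot.state()["eef_pos"]),f,round(bot.state()["time_s"],2))
    if abs(f[0])<.5: break
```

```text
[-0.0539 -0.0002] [-9.3519  0.1607  6.3492]
-0.054 [-0.0542 -0.0002] [-5.2104 -0.6932  1.7919] 15.57
-0.055 [-0.0544 -0.0001] [-1.6993 -0.8466 -0.6413] 15.91
-0.056 [-0.0553  0.0002] [-0.3146  0.2589 -0.4459] 16.24
```

Run:
```python
from h import *
bot.servo_line(W(-.060,0,.030),.03); bot.dwell(.3); print(Fm(5))
for x in np.arange(-.0575,-.0535,.0005):
    bot.servo_line(W(x,0,.030),.02); f=Fm(4)
    print(round(x,4),B(bot.state()["eef_pos"]),f,round(bot.state()["time_s"],2))
    if f[0]<-1.3: break
bot.servo_line(W(-.064,0,.030),.05)
cv2.imwrite("pics/top2.png",bot.snapshot("top")[:,:,::-1])
```

```text
[ 0.0896  0.0507 -0.0273]
-0.0575 [-0.0574 -0.    ] [0.3331 0.1234 0.4342] 17.25
-0.057 [-0.057  0.   ] [-0.0424  0.2448 -0.2682] 17.57
-0.0565 [-0.0565  0.    ] [0.1911 0.1917 0.1488] 17.88
-0.056 [-0.056  0.   ] [-0.025   0.3054 -0.2489] 18.2
-0.0555 [-0.0555 -0.    ] [ 0.2394 -0.257   0.1974] 18.52
-0.055 [-0.0553  0.    ] [-0.7573  0.0352  1.0053] 18.83
-0.0545 [-0.0553  0.    ] [-4.6996  0.0729  2.9838] 19.15
```

```bash
cat >> h.py <<'E'
Z=.079
def pose(r,off):
    u=np.array([np.cos(r),-np.sin(r)]); t=np.array([-np.sin(r),-np.cos(r)])
    b=np.array([0,-.055])+.055*u-off*t
    return W(*b,Z),[180,0,9.85-np.degrees(r)+90]
def tf(r,f): return f[:2]@np.array([-np.sin(r),-np.cos(r)]), f[:2]@np.array([np.cos(r),-np.sin(r)])
def go(r,off,v=.03):
    p,o=pose(r,off); bot.servo_line(p,v,rot=o)
def ang(off): # lever reading implied by the tool centre
    b=B(bot.state()["eef_pos"])-[0,-.055]; return np.arctan2(-b[1],b[0])+np.arctan2(off,.055), np.hypot(*b)
E
python3 - <<'E'
from h import *
bot.servo_line(W(-.075,0,.15),.15)
p,o=pose(.19,.032); p[2]=.15
bot.move_ptp(p,o); go(.19,.032,.08); bot.dwell(.2)
f0=Fm(); print(f0,bot.state()["time_s"])
for off in np.arange(.028,.009,-.002):
    go(.19,off,.02); f=Fm(4)-f0; print(round(off,4),tf(.19,f),f[2])
    if tf(.19,f)[0]<-2.5: break
print(bot.state()["time_s"],ang(off))
cv2.imwrite("pics/s3.png",cv2.resize(bot.snapshot("scene")[190:310,290:440,::-1],None,fx=5,fy=5,interpolation=2))
E
```

```text
[-0.0783  0.033   0.0177] 23.175
0.028 (np.float64(-0.04594517648558599), np.float64(0.22310284148549625)) -0.011809977306385389
0.026 (np.float64(0.060579682472633595), np.float64(-0.24242686662913315)) 0.01352971529560007
0.024 (np.float64(-0.047269950396889124), np.float64(-0.18014663194025582)) 0.17923041886993257
0.022 (np.float64(-0.1771637055127576), np.float64(0.19163411348745332)) -0.33589083024716654
0.02 (np.float64(0.01613087871407963), np.float64(0.09459768447934733)) -0.6293606156862179
0.018 (np.float64(0.3138393447485296), np.float64(0.36070112434878315)) -0.08362385105742501
0.016 (np.float64(0.031136843514613426), np.float64(0.04760286841371635)) 0.007034262601875493
0.014 (np.float64(-2.3862512071918056), np.float64(0.630499500103632)) -0.1612612991470925
0.012 (np.float64(-4.9413918854805114), np.float64(-0.0705811681220836)) 1.1318559861235364
26.125 (np.float64(0.16029304039162), np.float64(0.05689442653845456))
```

View pics/s3.png

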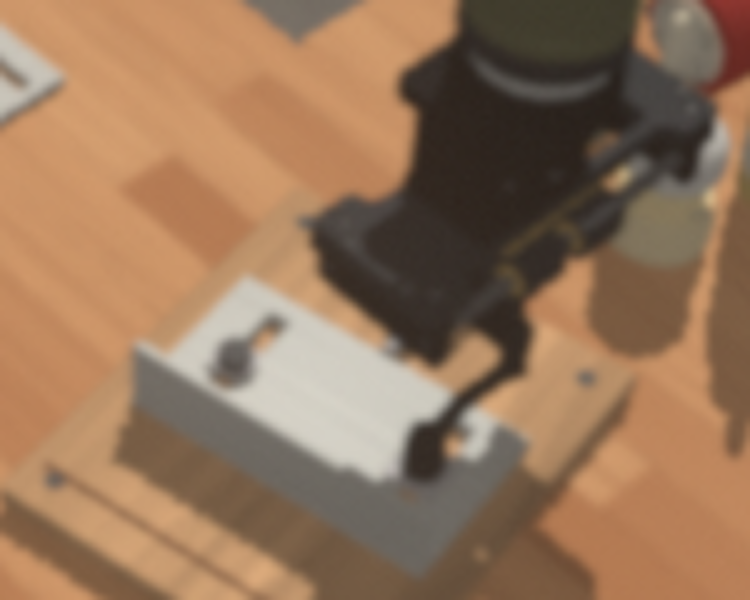

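The picture shows the shut fingers beside the lever post (520,350). The fence flange reaches the plunger near (395,350).

Run:
```python
from h import *
r=.26
while r<1.35:
    r+=.04 if r<.5 else .03
    go(r,.0165,.02); d=tf(r,F())[0]; f=Fm(4); T_,N_=tf(r,f)
    print(f"{r:.2f} ang {ang(.0165)[0]:.3f} rad {ang(.0165)[1]:.4f} T {T_:.2f} ({d:.2f}) N {N_:.2f} z {f[2]:.2f} t {bot.state()['time_s']:.2f}")
    if T_<-8.0 or abs(N_)>8 or abs(f[2])>15 : break
```

```text
0.30 ang 0.266 rad 0.0578 T -5.32 (-5.61) N -0.58 z 0.45 t 26.50
0.34 ang 0.305 rad 0.0578 T -5.76 (-5.48) N -0.94 z 0.03 t 26.83
0.38 ang 0.344 rad 0.0578 T -5.59 (-5.49) N -1.08 z 0.27 t 27.17
0.42 ang 0.384 rad 0.0577 T -5.06 (-5.84) N -1.25 z -0.68 t 27.50
0.46 ang 0.422 rad 0.0576 T -5.65 (-6.20) N -0.66 z -0.91 t 27.83
0.50 ang 0.461 rad 0.0576 T -6.10 (-6.85) N -1.02 z -0.76 t 28.17
0.54 ang 0.501 rad 0.0575 T -5.77 (-4.83) N -0.74 z -1.28 t 28.50
0.57 ang 0.530 rad 0.0575 T -5.50 (-5.16) N -0.70 z -1.51 t 28.82
0.60 ang 0.559 rad 0.0574 T -5.90 (-6.20) N -0.84 z -1.47 t 29.13
0.63 ang 0.589 rad 0.0574 T -5.58 (-4.78) N -0.96 z -1.15 t 29.45
0.66 ang 0.618 rad 0.0574 T -5.72 (-6.14) N -1.15 z -2.08 t 29.77
0.69 ang 0.648 rad 0.0574 T -5.65 (-5.32) N -1.24 z -2.55 t 30.08
0.72 ang 0.678 rad 0.0574 T -5.90 (-6.29) N -1.19 z -2.49 t 30.40
0.75 ang 0.707 rad 0.0573 T -6.01 (-5.30) N -1.51 z -2.89 t 30.72
0.78 ang 0.737 rad 0.0573 T -5.84 (-5.91) N -1.49 z -2.82 t 31.03
0.81 ang 0.765 rad 0.0573 T -5.93 (-6.53) N -0.92 z -3.02 t 31.35
0.84 ang 0.794 rad 0.0573 T -6.07 (-5.41) N -1.34 z -3.11 t 31.67
0.87 ang 0.821 rad 0.0573 T -6.68 (-6.27) N -1.06 z -3.32 t 31.98
0.90 ang 0.850 rad 0.0574 T -6.35 (-6.36) N -0.99 z -3.42 t 32.30
0.93 ang 0.877 rad 0.0574 T -6.47 (-6.25) N -1.53 z -4.28 t 32.62
0.96 ang 0.905 rad 0.0574 T -6.72 (-7.37) N -1.17 z -4.44 t 32.93
0.99 ang 0.933 rad 0.0574 T -7.07 (-6.46) N -1.38 z -4.30 t 33.25
1.02 ang 0.960 rad 0.0574 T -7.20 (-7.05) N -1.73 z -4.32 t 33.57
1.05 ang 0.988 rad 0.0574 T -7.39 (-7.10) N -0.89 z -4.33 t 33.88
1.08 ang 1.016 rad 0.0575 T -7.69 (-8.11) N -1.40 z -4.50 t 34.20
1.11 ang 1.043 rad 0.0575 T -7.90 (-8.42) N -1.30 z -4.34 t 34.52
1.14 ang 1.071 rad 0.0574 T -8.35 (-9.12) N -1.50 z -5.05 t 34.83
```

Run:
```python
from h import *
for r in(1.17,1.19):
    go(r,.0165,.02); f=Fm(8); T_,N_=tf(r,f)
    print(r,ang(.0165)[0],T_,N_,f[2])
    if T_<-8.9: break
go(r,.032,.05); bot.dwell(.2); print(Fm(5))
p,o=pose(r,.032); p[2]=.2; bot.servo_line(p,.15)
p=W(-.1,.1,.25);bot.move_ptp(p,[180,0,9.85])
print(bot.state()["time_s"])
t=bot.snapshot("top"); s=bot.snapshot("scene")
cv2.imwrite("pics/t4.png",cv2.resize(t[180:300,292:402,::-1],None,fx=5,fy=5,interpolation=2))
cv2.imwrite("pics/s4.png",cv2.resize(s[225:335,285:425,::-1],None,fx=5,fy=5,interpolation=2))
```

```text
1.17 1.0990928041024717 -8.532283104672361 -1.6468974703654928 -5.3477861586083755
1.19 1.1167515625507822 -8.533568516890753 -1.333648731019125 -5.362632147935432
[ 0.2646  0.3513 -0.0426]
38.2833
```

View pics/s4.png

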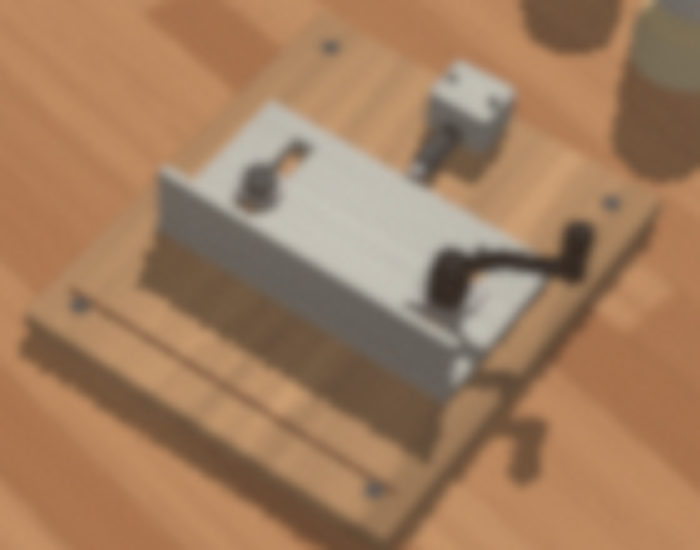

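The flange's far edge meets the plunger at (420,175), and the lever points to about 1.1 rad. 8.5 N is at the low end of the right range, so I'll nudge the lever a little further and check the fence position.

Run:
```python
from h import *
for p,z in[((270,100),.024),((163,168),.06),((465,352),.06)]: print(B(onz("scene",S(*p),z)))
p,o=pose(1.19,.032); p[2]=.2
bot.move_ptp(p,o); go(1.19,.032,.12); go(1.19,.019,.04)
for r in(1.18,1.2,1.22,1.24,1.26):
    go(r,.0165,.02); f=Fm(12); T_,N_=tf(r,f)
    print(r,ang(.0165)[0],T_,N_,f[2])
    if T_<-8.85: break
go(r,.032,.05)
p,o=pose(r,.032); p[2]=.2; bot.servo_line(p,.15)
bot.move_ptp(W(-.1,.1,.25),[180,0,9.85])
print(bot.state()["time_s"])
cv2.imwrite("pics/s5.png",cv2.resize(bot.snapshot("scene")[225:335,285:425,::-1],None,fx=5,fy=5,interpolation=2))
```

```text
[0.0508 0.0853]
[-0.0417  0.083 ]
[-0.0432 -0.0898]
1.18 1.1295293315350923 -7.45523944008381 1.3835698704739483 -0.17761925793495073
1.2 1.1381676784384558 -8.226710597644338 1.0803389815615088 -0.06452447090875658
1.22 1.1534700897003938 -8.622559333159831 1.0806289402729168 -0.6699559139187192
1.24 1.172458546971424 -8.63762967778534 0.9086763205503235 -0.5824675506340523
1.26 1.1916125246499418 -8.974148616406728 1.0946876257140423 -0.7371657267850319
45.7
```

View pics/s5.png

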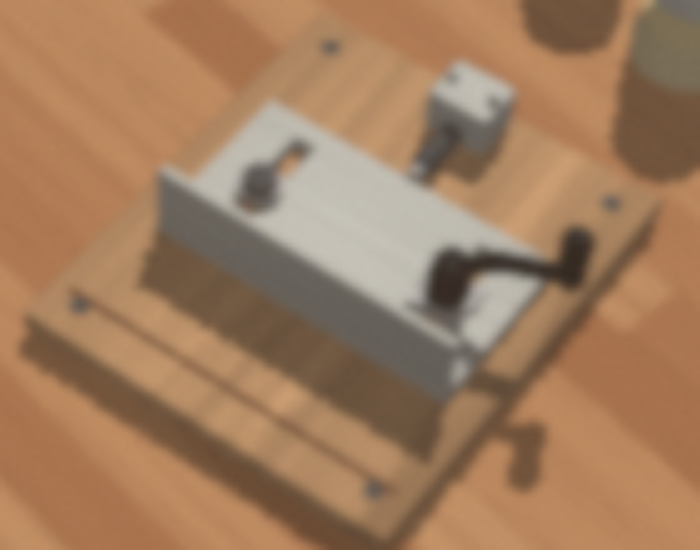

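The fence is unchanged, with its far edge still on the plunger at (420,175). The lever is at about 1.17 rad with 9 N felt, and the robot is clear.

```bash
python3 -c "
from plant import bot
print(bot.sign_off())"
```

```text
the job is handed in; nothing more can be done
None
```

I slid the fence until it pressed the plunger in about 3 mm, clamped the lever to about 9 N, touched nothing else on purpose, and handed the job in at about 46 s; no verdict came back.

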